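# Hold the gel viewer's lid at its balance point

## Robot

A 6-joint arm with a two-finger parallel gripper is mounted at the origin on the work surface. World frame = base frame: x ahead of the robot, y to its left, z up, the work surface at z = 0. Lengths are in m, angles in rad, forces in N, time in s.
With the tool pointing down it reaches from about 0.225 to 0.875 m from the base axis. Payload 3.4 kg.
Tool frame: the origin (TCP) lies midway between the tips of the shut fingers; the grasp point (between the pads) lies 19 mm behind it (manip.grip_point_offset is the distance from the TCP to the grasp point, in m); x points along the fingers, y is the direction in which the jaws open and shut, and the axes are right-handed (so a half turn about x gives the same grasp; the last joint's range is limited). The gripper opens to 85 mm and grips with 20 to 120 N. Pads are 22 mm wide; open, the fingers measure 114 mm over their backs; the gripper's body (76 mm by 85 mm) begins 54 mm behind the grasp point. The pads swing forward as they close: fully open they stand 13 mm farther back than shut.
Start: joints at [1.089, 0.276, 1.505, -0, 1.361, -0.121], TCP at [0.203, 0.538, 0.231] pointing down, gripper open.
Joint ranges: [-2.89, 2.89], [-0.75, 2.08], [0.22, 2.7], [-1.18, 4.32], [0.11, 2.71], [-2.7, 2.7]. Speed limits (rad/s): [2.57, 2.57, 3.14, 3.14, 3.14, 3.14].

## Interface

Orientations are given as a unit quaternion [w, x, y, z].
In Python, from rig import manip gives the robot as it stands.
- The arm moves only by the shell command python3 -m crank 'ROWS' [FORCE]. ROWS is a JSON object of lists of equal length, an entry for each row: "grip": the opening, from 0 (shut) to 1 (fully open); "slide": the shift along the world's x, y, z in cm, a list of three; "roll": the turn about the world's z in degrees. In form: {"grip": [grip, ...], "slide": [[dx, dy, dz], ...], "roll": [roll, ...]}. A call has 1 to 20 rows; each row is the pose to reach, as a shift and turn from the pose commanded when the call began; what a row does not reach only later rows make up. A row lasts 1/10 s, in which the tool goes at most 50 mm and 8.59 degrees, less where a joint would pass 70% of its speed; a pose out of reach is approached as far as the arm can. A call with a gripper value outside its range is refused whole. The fingers move at their own pace and stop on an object; FORCE is the grip in N (left out, the last holds). Time passes only in rows, so rows that repeat a pose let the fingers close. It gives the time, the measured TCP pose, the force and the opening at its end, in the units of the state.
- manip.get_state(): the state, without advancing time (a new reading comes with each control period).
- manip.get_image(name): name is "scene" or "top"; returns a dict with "frame" (480x640x3 uint8, red, green, blue), "K" (3x3 intrinsics, pixels), "R" (3x3) and "t" (3): a world point X has camera coordinates R X + t. Camera axes: x right, y down, z forward; pixel columns grow to the right and rows downward; lengths in m; the calibration is good to about 2 mm. A picture is of the moment at which its call begins. There is no depth.
- manip.sign_off(): hands the job in, once; it reports no verdict.
The state is a dict: "clock": time; "qpos": joint angles; "qd": joint speeds; "effort": joint torques, N m; "position": TCP position; "ee_rot": TCP orientation; "contact_force": force on the tool from outside, world axes, zero at the start; "moment": the same for the moment, N m; "width": finger opening in m.
Only numpy, scipy, OpenCV 4.12 (cv2) and the standard library are available. Lean on these libraries where they do the work, as an engineer would, in place of code of your own. Each camera call takes 0.05 s, during which the arm holds its last target. There are 200 camera calls.

## Task

Free the gel viewer's lid by turning the wing nut of its hold-down about a quarter turn anticlockwise (seen from above), so that the steel dog lies alongside the lid. Then take the lid's pull bar, swing the lid up to its balance point (short of upright, because of the camera head on it), where it would fall neither shut nor open, without letting it go over backwards, and hold it there so that a colleague can fit the lid stay. Finish while still gripping the pull bar with the lid still at its balance point; leave the jar, the beaker and the pipette-tip box where they stand.

Things in the scene. Friction and masses are not known exactly. Their poses are not given: they have to be found in the camera images.
- viewer: the gel viewer, a white instrument fixed to the bench: base 185 mm deep (x, -78 to +107 mm), 200 mm wide (y), top 84 mm high. Origin on the bench; its x axis points from the pull bar towards the hinge (roughly away from the robot), z up. An aluminium pillar (50 x 44 mm, 90 mm high) at x = -20, y = -124 mm carries the hold-down
- lid (a joint): angle of the lid in rad: 0 shut (level), grows as its front edge swings up and back, 1.57 upright, stop at 1.90. The hinge is free: let go, the lid falls shut below and open above its balance point, which is at 1.334 rad: leaning about 14 degrees short of upright, the middle of the pull bar then 185 mm above the hinge line and 44 mm in front of it (viewer's -x)
- lid_hinge_mid (a point): middle of the hinge line (along the viewer's y axis), at x = +75, y = 0, z = 94 mm in the viewer's frame. The lid, 145 x 196 x 10 mm, about 0.65 kg, is an amber window in a grey frame; on its outer face a black camera head, 60 x 65 mm, stands 45 mm proud, 38 to 98 mm from the hinge, with a low round cap (6 mm)
- lid_bar (a point): middle of the lid's pull bar: round steel, 12 mm thick, 122 mm long, parallel to the hinge, its centre 45 mm in front of the lid's front edge, on two stems 55 mm either side of its middle; in the lid's plane, 190 mm from the hinge line, 94 mm above the bench when shut. It can be gripped from above and turns between the fingers as the lid swings
- dog (a joint): angle of the hold-down in rad: at 0 to 0.3 its steel dog (14 mm wide, reaching 45 mm from its axis) lies over the lid's edge and blocks it; grows as the wing nut is turned anticlockwise seen from above, stop at 1.60; clear of the lid above 1.15, alongside it, pointing to the pull-bar end, at 1.57. It stays where it is left (friction 0.06 N m)
- wing (a point): centre of the steel wing nut's grip, on the vertical axis of the hold-down, 133 mm above the bench at x = -20, y = -124 mm in the viewer's frame: a bar 46 mm long, 14 mm thick, 26 mm tall. The bar lies along the dog: along the viewer's y axis when joint dog is 0, along its x axis when it is 1.57. The dog's top is 23 mm below this point
- jar: a loose glass jar with a white cap, 64 mm across, 100 mm high, a bystander; origin at the centre of its underside
- beaker: a loose empty beaker, 72 mm across, 90 mm high, a bystander; origin at the centre of its underside
- tipbox: a loose white pipette-tip box with a clear lid, 87 x 122 mm, 68 mm high, a bystander; origin at the centre of its underside

How it is judged:
By the outcome, as a careful person would: the job done as asked, in the order asked, and still so for the second after the job is handed in, while the arm keeps its last pose, push and grip.
It also fails if it takes over 51 s, if anything falls off the work surface, if the arm or the gripper's body presses on something with over 40 N, if the wrist force passes 120 N, or if a joint passes its speed limit or range.

## Working session

There is one attempt and no reset: what is moved stays moved. The work goes in short steps, Python scripts to look and compute and a shell command to move; the robot and the scene stay as the last step left them, time stands still between calls to the robot, and variables do not carry over. Pictures are saved under pics/ and viewed, on a budget of 10 in all, crops included, one or two more only if the job needs it, and the job is handed in when it is done.

```bash
mkdir -p pics
python3 - <<'E'
from rig import manip
import cv2
s=manip.get_state();print(s, manip.grip_point_offset)
for n in("scene","top"):
    d=manip.get_image(n);cv2.imwrite(f"pics/{n}0.png",d["frame"][:,:,::-1]);print(n,d["K"],d["R"],d["t"])
E
```

```text
{'clock': 0.0, 'qpos': array([ 1.08899297e+00,  2.76606195e-01,  1.50615699e+00,  1.05607537e-05,
        1.36070477e+00, -1.20979040e-01]), 'qd': array([-0.00161911,  0.00102449,  0.00058252,  0.00048199,  0.00147102,
       -0.00202726]), 'effort': array([-7.97299890e-05, -4.16768610e+01, -2.45805395e+01, -6.65478910e-04,
        1.07894756e-02, -2.39143297e-06]), 'position': array([0.20273886, 0.5374942 , 0.23042383]), 'ee_rot': array([ 0.69542956,  0.12624841,  0.69583017, -0.12751251]), 'contact_force': array([-0.05076882,  1.24810721,  0.00546738]), 'moment': array([ 0.00464298,  0.05145799, -0.00781027]), 'width': 0.085504156824679} 0.0187
scene [[495.93466173   0.         322.15615795]
 [  0.         495.93466173 239.42078155]
 [  0.           0.           1.        ]] [[ 8.74810014e-01  4.84465863e-01 -5.16814462e-04]
 [ 3.93371740e-01 -7.10941340e-01 -5.82941752e-01]
 [-2.82782804e-01  5.09759982e-01 -8.12513782e-01]] [-0.49748895 -0.19233115  1.53280226]
top [[446.61331007   0.         321.83985156]
 [  0.         446.61331007 233.13734949]
 [  0.           0.           1.        ]] [[-0.00323506 -0.99999215 -0.00228735]
 [-0.97822728  0.00363929 -0.20750458]
 [ 0.20751128  0.00156626 -0.97823137]] [-0.01462502  0.59262493  1.02506918]
```

View pics/top0.png

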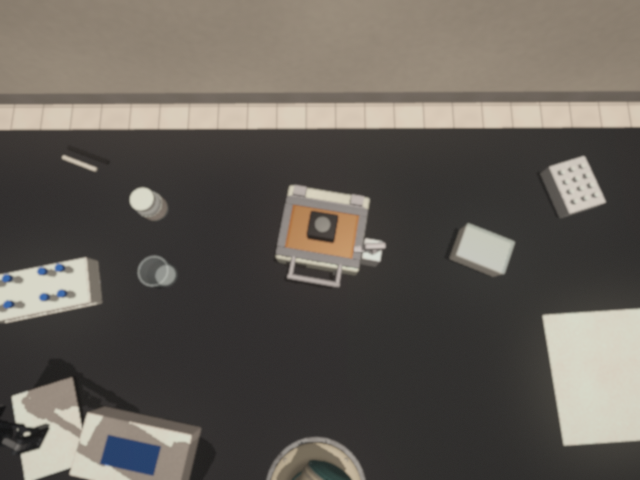

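View pics/scene0.png

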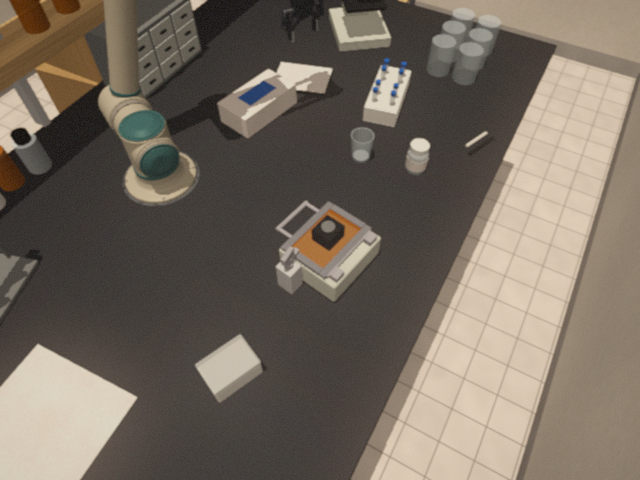

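The top view shows the viewer at about (322,235), the wing nut at (374,245) and the bar from (290,278) to (339,285). The jar is at (145,200), the beaker at (155,271) and the tip box at (483,250). Next I'll look at an enlarged crop.

Run:
```python
import cv2,numpy as np
a=cv2.imread("pics/top0.png")[180:292,270:396]; b=cv2.imread("pics/scene0.png")[195:307,266:392]
f=lambda m:cv2.resize(m,None,fx=3.17,fy=5.35/5.35*3.17,interpolation=cv2.INTER_CUBIC)
cv2.imwrite("pics/crop0.png",np.hstack([f(a),f(b)])); print(f(a).shape)
```

```text
(355, 399, 3)
```

View pics/crop0.png

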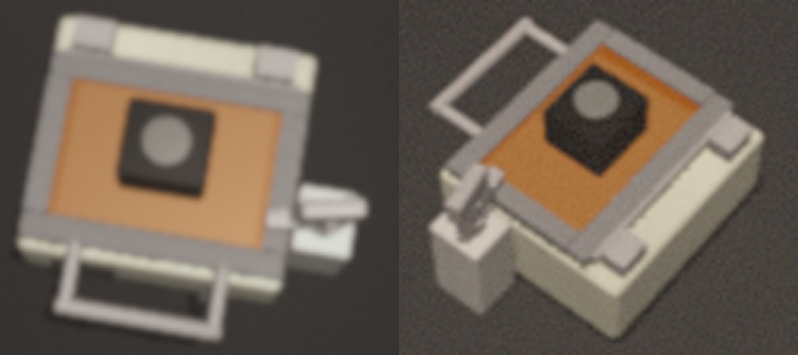

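The crop shows the bar ends, base corners and wing clearly. I'll fit the viewer pose from both views.

```bash
cat > fit.py <<'E'
import numpy as np
from scipy.optimize import least_squares
C={"scene":(495.93466173,322.15615795,239.42078155,[[ 8.74810014e-01,4.84465863e-01,-5.16814462e-04],[3.93371740e-01,-7.10941340e-01,-5.82941752e-01],[-2.82782804e-01,5.09759982e-01,-8.12513782e-01]],[-0.49748895,-0.19233115,1.53280226]),
"top":(446.61331007,321.83985156,233.13734949,[[-0.00323506,-0.99999215,-0.00228735],[-0.97822728,0.00363929,-0.20750458],[0.20751128,0.00156626,-0.97823137]],[-0.01462502,0.59262493,1.02506918])}
def proj(n,X):
    f,cx,cy,R,t=C[n]; c=np.array(R)@X+np.array(t); return np.array([f*c[0]/c[2]+cx,f*c[1]/c[2]+cy])
def ray(n,u,v,z):
    f,cx,cy,R,t=C[n];R=np.array(R);o=-R.T@np.array(t);d=R.T@np.array([(u-cx)/f,(v-cy)/f,1]);return o+d*(z-o[2])/d[2]
def W(p,q):
    c,s=np.cos(p[2]),np.sin(p[2]);return np.array([p[0]+c*q[0]-s*q[1],p[1]+s*q[0]+c*q[1],q[2]])
E
python3 - <<'E'
from fit import *
m=1e-3
T=lambda a,b:(270+a/3.17,180+b/3.17); S=lambda a,b:(266+(a-399)/3.17,195+b/3.17)
O=[("top",(-115,61,94),T(57,308)),("top",(-115,-61,94),T(220,334)),("top",(107,100,84),T(62,14)),("top",(107,-100,84),T(317,55)),("top",(-20,-124,146),T(335,209)),
("scene",(-115,-61,94),S(433,104)),("scene",(-115,61,94),S(527,22)),("scene",(107,100,84),S(762,133)),("scene",(107,-100,84),S(616,312)),("scene",(-20,-124,146),S(476,188)),]
for o in ("top scene","top","scene"):
    Q=[x for x in O if x[0] in o]
    r=least_squares(lambda p:np.concatenate([proj(n,W(p,np.array(q)*m))-uv for n,q,uv in Q]),[.45,0,0],loss='soft_l1')
    print(o,r.x,np.degrees(r.x[2]),np.round(r.fun,1))
    if o=="top scene":p=r.x
print("wing",W(p,np.array([-20,-124,133])*m),"bar",W(p,np.array([-115,0,94])*m),"hinge",W(p,np.array([75,0,94])*m))
a=ray("top",*T(303,212),.146);b=ray("top",*T(367,207),.146);print("wing ends",a,b,"yaw",np.degrees(np.arctan2(a[1]-b[1],b[0]-a[0]) ),np.linalg.norm(a-b))
a=ray("scene",*S(490,167),.146);b=ray("scene",*S(455,213),.146);print(a,b)
for n,u,v,z in(("jar",142,197,.1),("beaker",153,270,.09),("tip",485,247,.068)):print(n,ray("top",u,v,z))
E
```

```text
top scene [ 0.58735912 -0.01730434 -0.17218022] -9.86519992256029 [-0.2 -1.1  0.4 -0.4 -0.5 -0.   0.2  0.2 -0.3 -0.5 -0.5  2.5 -0.2  0.4
  0.6 -0.1 -0.6 -4.7 -3.7 -0.6]
top [ 0.5864598  -0.0175292  -0.17202352] -9.856221651458114 [-0.1 -0.7  0.5 -0.  -0.4  0.3  0.3  0.6 -0.2 -0.1]
scene [ 0.58877397 -0.01720181 -0.17021829] -9.752789812734745 [-0.   2.8  0.2  0.6  1.1 -0.   0.1 -4.5 -3.2 -0.4]
wing [ 0.54640983 -0.13604421  0.133     ] bar [0.47405956 0.00239869 0.094     ] hinge [ 0.66125013 -0.03015415  0.094     ]
wing ends [ 0.54313609 -0.11415069  0.146     ] [ 0.54654211 -0.15922222  0.146     ] yaw 85.67842364489952 0.04520004740902135
[ 0.55457203 -0.1115198   0.146     ] [ 0.55311909 -0.16015769  0.146     ]
jar [0.67446674 0.41296458 0.1       ]
beaker [0.50025684 0.37726025 0.09      ]
tip [ 0.55581593 -0.40866873  0.068     ]
```

```bash
python3 - <<'E'
from scipy.spatial.transform import Rotation as R
import numpy as np
w,x,y,z=[ 0.69542956,  0.12624841,  0.69583017, -0.12751251]
M=R.from_quat([x,y,z,w]).as_matrix();print(M.round(3));print(np.degrees(np.arctan2(M[1,1],M[0,1])))
E
python3 -m crank '{"grip":[1,1],"slide":[[0,0,3],[0,0,4]],"roll":[0,5]}' 40
python3 -c "
from rig import manip;print(manip.get_state()['qpos'])"
```

```text
[[-0.001  0.353  0.936]
 [-0.002  0.936 -0.353]
 [-1.    -0.002 -0.   ]]
69.32617530795311
clock: 0.3
position: [0.2033, 0.5386, 0.2729]
ee_rot: [0.701, 0.096, 0.7, -0.095]
contact_force: [-0.7, 0.5, 0.2]
width: 0.0856
[ 1.08898667e+00  2.55906576e-01  1.43050108e+00  1.02618145e-05
  1.45306987e+00 -2.10464935e-01]
```

```bash
python3 -m crank '{"grip":[0.7,0.7,0.7,0.7,0.7,0.7,0.7,0.7,0.7,0.7,0.7,0.7,0.7,0.7,0.7,0.7,0.7,0.7,0.7,0.7],"slide":[[4,-3,0],[4,-7,0],[6,-11,0],[8,-15,0],[10,-19,0],[12,-23,0],[14,-27,0],[16,-31,0],[18,-35,0],[20,-39,0],[22,-43,0],[24,-47,0],[26,-51,0],[28,-55,0],[30,-59,0],[32,-63,0],[34.3,-67.5,0],[34.3,-67.5,0],[34.3,-67.5,0],[34.3,-67.5,0]],"roll":[-7,-14,-21,-28,-35,-42,-49,-56,-63,-70,-72.4,-72.4,-72.4,-72.4,-72.4,-72.4,-72.4,-72.4,-72.4,-72.4]}'
python3 - <<'E'
from rig import manip
import cv2,numpy as np
s=manip.get_state();print(s['position'],s['qpos'],s['qpos'][0]-s['qpos'][5])
a=manip.get_image("top")["frame"][170:300,260:400,::-1];b=manip.get_image("scene")["frame"][160:290,250:390,::-1]
f=lambda m:cv2.resize(m,None,fx=2.85,fy=2.85,interpolation=cv2.INTER_CUBIC)
cv2.imwrite("pics/c1.png",np.hstack([f(a),f(b)]))
E
```

```text
clock: 2.3
position: [0.5453, -0.1361, 0.2709]
ee_rot: [0.508, 0.491, 0.509, -0.491]
contact_force: [-0.5, -0.5, 0.2]
width: 0.0598
[ 0.54525019 -0.13606029  0.27086557] [-3.68751530e-01  2.37705032e-01  1.46052756e+00  6.13929139e-04
  1.44513147e+00 -4.02819114e-01] 0.03406758378849595
```

View pics/c1.png

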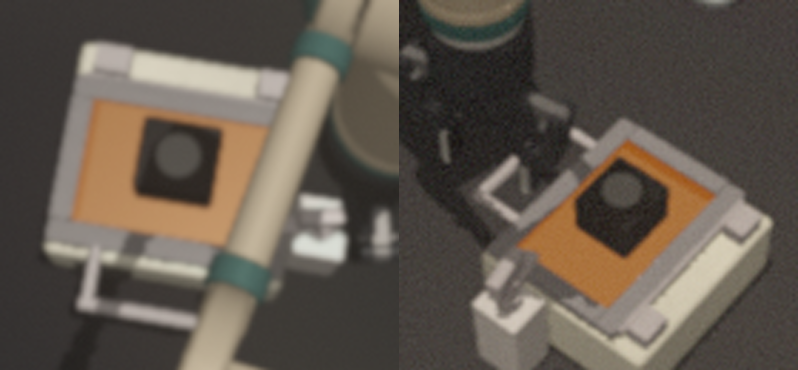

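The top view is partly hidden by the arm. The jaws straddle the wing's axis with nothing in the way, so I'll descend.

```bash
python3 -m crank '{"grip":[0.7,0.7,0.7,0.7,0.7,0.7,0.7,0.7,0.7,0.7],"slide":[[0.1,0,-3],[0.1,0,-6],[0.1,0,-8],[0.1,0,-10],[0.1,0,-12],[0.1,0,-13],[0.1,0,-14],[0.1,0,-15.2],[0.1,0,-15.2],[0.1,0,-15.2]],"roll":[0,0,0,0,0,0,0,0,0,0]}'
python3 - <<'E'
from rig import manip
import cv2,numpy as np
from fit import proj
s=manip.get_state();print(s['position'],s['contact_force'])
b=manip.get_image("scene")["frame"];print(proj("scene",s['position']))
cv2.imwrite("pics/c2.png",cv2.resize(b[190:290,240:370,::-1],None,fx=6,fy=6,interpolation=cv2.INTER_CUBIC))
E
```

```text
clock: 3.4
position: [0.5472, -0.137, 0.1195]
ee_rot: [0.509, 0.492, 0.508, -0.491]
contact_force: [0.5, -0.2, 0.2]
width: 0.0598
[ 0.54719729 -0.13701163  0.11952017] [ 0.49707459 -0.15536429  0.22285346]
[287.25365746 260.16328171]
```

View pics/c2.png

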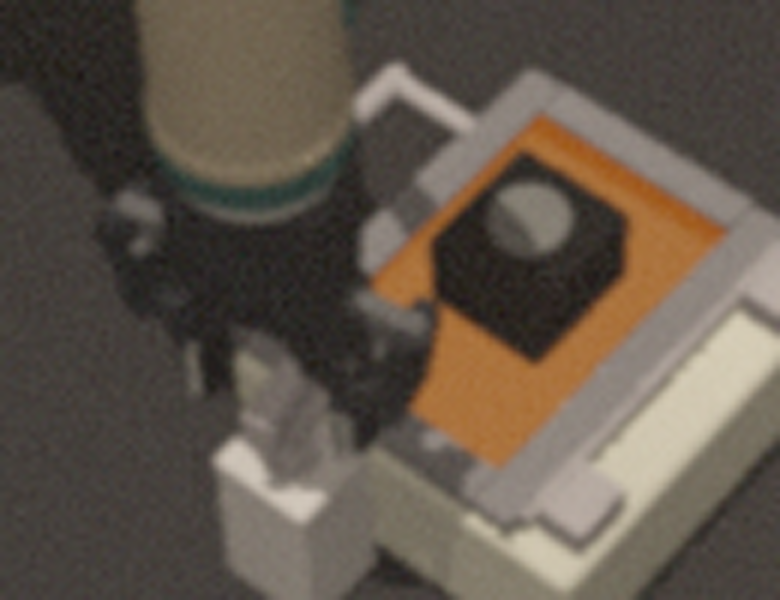

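The wing sits between the open fingers at about (285,400) in the crop. Now I'll close the gripper on it.

```bash
python3 -m crank '{"grip":[0.1,0.1,0.1,0.1,0.1,0.1,0.1,0.1,0.1,0.1],"slide":[[0,0,0],[0,0,0],[0,0,0],[0,0,0],[0,0,0],[0,0,-0.1],[0,0,-0.1],[0,0,-0.1],[0,0,-0.1],[0,0,-0.1]],"roll":[0,0,0,0,0,0,0,0,0,0]}' 40
python3 -c "
from rig import manip;s=manip.get_state();print(s['contact_force'],s['moment'],s['qpos'][0]-s['qpos'][5])"
```

```text
clock: 4.45
position: [0.5476, -0.1371, 0.1199]
ee_rot: [0.509, 0.492, 0.508, -0.491]
contact_force: [-1.0, 1.5, 8.8]
width: 0.0166
[-1.01820902  1.53396285  8.75955702] [0.21209683 0.14857198 0.0687451 ] 0.033701894333402815
```

```bash
python3 -m crank '{"grip":[0.1,0.1,0.1,0.1,0.1,0.1,0.1,0.1,0.1,0.1,0.1,0.1,0.1,0.1,0.1,0.1,0.1,0.1],"slide":[[0,0,0.1],[0,0,0.1],[0,0,0.1],[0,0,0.1],[0,0,0.1],[0,0,0.1],[0,0,0.1],[0,0,0.1],[0,0,0.1],[0,0,0.1],[0,0,0.1],[0,0,0.1],[0,0,0.1],[0,0,0.1],[0,0,0.1],[0,0,0.1],[0,0,0.1],[0,0,0.1]],"roll":[2,7,12,17,22,27,32,37,42,47,52,57,62,67,72,76,76,76]}' 40
python3 - <<'E'
from rig import manip
import cv2
s=manip.get_state();print(s['contact_force'],s['moment'],s['qpos'][0]-s['qpos'][5])
b=manip.get_image("scene")["frame"]
cv2.imwrite("pics/c3.png",cv2.resize(b[190:290,240:370,::-1],None,fx=6,fy=6,interpolation=cv2.INTER_CUBIC))
E
```

```text
clock: 6.25
position: [0.5494, -0.1357, 0.12]
ee_rot: [0.705, 0.076, 0.701, -0.074]
contact_force: [4.0, 5.3, 1.7]
width: 0.0167
[3.95068102 5.2561873  1.7360191 ] [ 0.7106419  -0.69903305 -0.02563135] 1.361339342078652
```

View pics/c3.png

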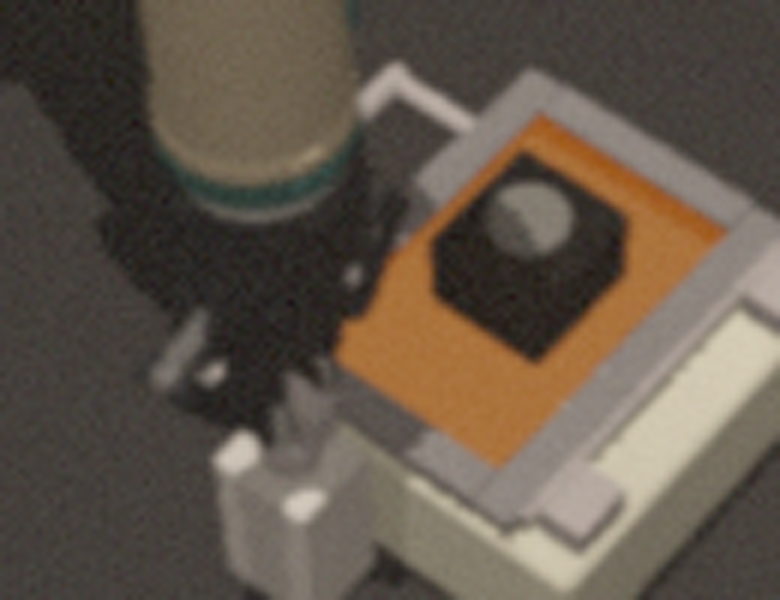

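The dog has swung to the pull-bar end. I'll release, lift and move above the bar.

```bash
python3 -m crank '{"grip":[0.4,0.4,0.4,0.4,0.4,0.4,0.4,0.4,0.4,0.4,0.4,0.4,0.4,0.4,0.4,0.4,0.4,0.4,0.4,0.4],"slide":[[0,0,0],[0,0,0],[0,0,0],[0,0,1],[0,0,3],[0,0,6],[0,0,9],[-1,3,9],[-2,5,9],[-4,8,9],[-6,11,9],[-7.3,13.9,9],[-7.3,13.9,9],[-7.3,13.9,9],[-7.3,13.9,9],[-7.3,13.9,9],[-7.3,13.9,9],[-7.3,13.9,9],[-7.3,13.9,9],[-7.3,13.9,9]],"roll":[0,0,0,0,0,0,-8,-16,-24,-32,-40,-48,-56,-64,-72,-80,-88,-88,-88,-88]}' 40
python3 - <<'E'
from rig import manip
import cv2,numpy as np
s=manip.get_state();print(s['position'],s['contact_force'],np.degrees(s['qpos'][0]-s['qpos'][5]),s['width'])
a=manip.get_image("top")["frame"][170:300,260:400,::-1];b=manip.get_image("scene")["frame"][180:310,250:390,::-1]
f=lambda m:cv2.resize(m,None,fx=2.85,fy=2.85,interpolation=cv2.INTER_CUBIC)
cv2.imwrite("pics/c4.png",np.hstack([f(a),f(b)]))
E
```

```text
clock: 8.3
position: [0.474, 0.0019, 0.2096]
ee_rot: [0.455, 0.542, 0.455, -0.541]
contact_force: [0.2, 0.9, -0.6]
width: 0.0341
[0.47399767 0.00191709 0.20955726] [ 0.15445037  0.87919514 -0.5639074 ] -9.96976370302878 0.03405433323184447
```

View pics/c4.png

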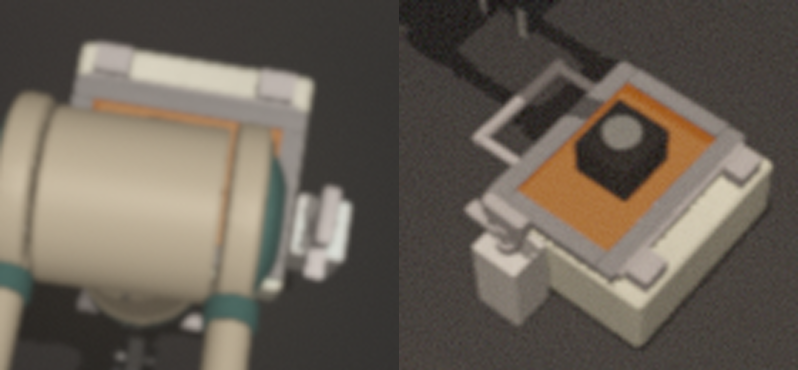

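The dog now lies alongside the lid: in the top crop the wing runs from (331,188) to (314,278), parallel to the lid edge. Next I'll descend on the bar.

```bash
python3 -m crank '{"grip":[0.4,0.4,0.4,0.4,0.4,0.4,0.4,0.4,0.4,0.4],"slide":[[-0.2,0,-3],[-0.2,0,-6],[-0.2,0,-8],[-0.2,0,-10],[-0.2,0,-11],[-0.2,0,-12],[-0.2,0,-12.8],[-0.2,0,-13.4],[-0.2,0,-13.4],[-0.2,0,-13.4]],"roll":[0,0,0,0,0,0,0,0,0,0]}' 40
python3 - <<'E'
from rig import manip
import cv2,numpy as np
b=manip.get_image("scene")["frame"][180:280,240:370,::-1]
cv2.imwrite("pics/c5.png",cv2.resize(b,None,fx=6,fy=6,interpolation=cv2.INTER_CUBIC))
E
```

```text
clock: 9.4
position: [0.4723, 0.002, 0.0756]
ee_rot: [0.454, 0.542, 0.454, -0.542]
contact_force: [0.3, 0.4, -0.0]
width: 0.034
```

View pics/c5.png

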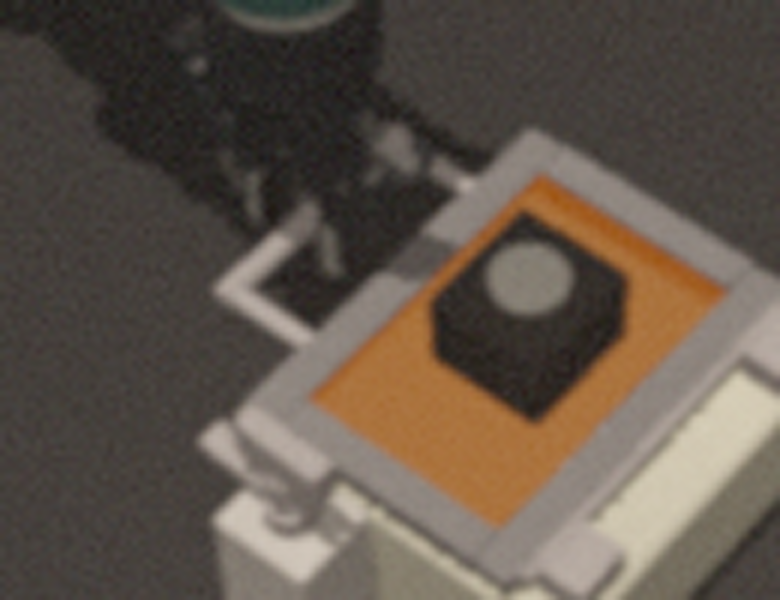

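The fingers straddle the bar, so I'll close.

```bash
python3 -m crank '{"grip":[0.05,0.05,0.05,0.05,0.05,0.05,0.05,0.05],"slide":[[0,0,0],[0,0,0],[0,0,0],[0,0,0],[0,0,0],[0,0,0],[0,0,0],[0,0,0]],"roll":[0,0,0,0,0,0,0,0]}' 40
python3 - <<'E'
import numpy as np
h=.190;c,s=np.cos(-.172),np.sin(-.172)
for t in list(np.arange(0.0,1.3,.1))+[1.3,1.334]:
    dx=h*(1-np.cos(t));print(round(t,3),np.round([100*dx*c,100*dx*s,100*h*np.sin(t)],2))
E
```

```text
clock: 10.25
position: [0.4752, 0.0014, 0.0762]
ee_rot: [0.456, 0.544, 0.452, -0.54]
contact_force: [5.2, -0.8, -2.8]
width: 0.0104
0.0 [ 0. -0.  0.]
0.1 [ 0.09 -0.02  1.9 ]
0.2 [ 0.37 -0.06  3.77]
0.3 [ 0.84 -0.15  5.61]
0.4 [ 1.48 -0.26  7.4 ]
0.5 [ 2.29 -0.4   9.11]
0.6 [ 3.27 -0.57 10.73]
0.7 [ 4.4  -0.76 12.24]
0.8 [ 5.68 -0.99 13.63]
0.9 [ 7.08 -1.23 14.88]
1.0 [ 8.61 -1.49 15.99]
1.1 [10.23 -1.78 16.93]
1.2 [11.94 -2.07 17.71]
1.3 [13.71 -2.38 18.31]
1.334 [14.33 -2.49 18.47]
```

```bash
python3 -m crank '{"grip":[0.05,0.05,0.05,0.05,0.05,0.05,0.05,0.05,0.05,0.05,0.05,0.05,0.05,0.05,0.05,0.05],"slide":[[0.3,0,0],[0.3,0,0.9],[0.4,0,1.9],[0.5,-0.05,2.9],[0.65,-0.05,3.8],[0.9,-0.1,4.7],[1.15,-0.15,5.6],[1.45,-0.2,6.5],[1.8,-0.25,7.4],[2.15,-0.35,8.3],[2.6,-0.4,9.1],[3.05,-0.5,9.95],[3.57,-0.57,10.73],[4.1,-0.65,11.5],[4.7,-0.76,12.24],[4.7,-0.76,12.24]],"roll":[0,0,0,0,0,0,0,0,0,0,0,0,0,0,0,0]}' 40
python3 - <<'E'
from rig import manip
import cv2,numpy as np
b=manip.get_image("scene")["frame"][140:290,230:430,::-1]
cv2.imwrite("pics/c6.png",cv2.resize(b,None,fx=4,fy=4,interpolation=cv2.INTER_CUBIC))
E
```

```text
clock: 11.85
position: [0.5164, -0.0056, 0.1987]
ee_rot: [-0.453, -0.54, -0.456, 0.544]
contact_force: [-7.6, -4.7, 1.4]
width: 0.0108
```

View pics/c6.png

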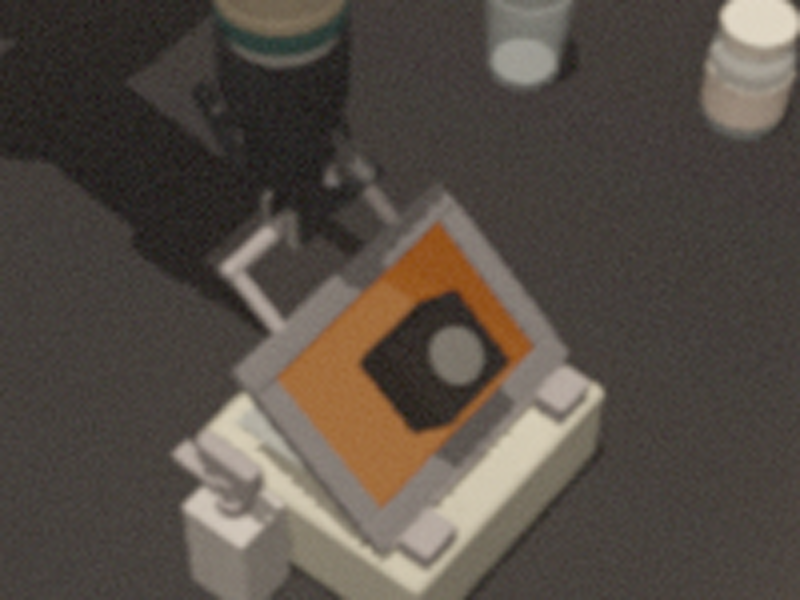

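The lid is swinging up smoothly, at about 0.7 rad. There is a slight inward radial push, so I'll offset outwards by about 2 mm and continue to about 1.25 rad.

```bash
python3 -m crank '{"grip":[0.05,0.05,0.05,0.05,0.05,0.05,0.05,0.05,0.05,0.05,0.05,0.05,0.05,0.05,0.05,0.05],"slide":[[-0.2,0,0.2],[0.4,-0.1,0.9],[1.05,-0.23,1.55],[1.75,-0.35,2.2],[2.45,-0.47,2.8],[3.2,-0.6,3.4],[4.0,-0.73,3.9],[4.8,-0.87,4.4],[5.6,-1.02,4.85],[6.45,-1.16,5.25],[7.3,-1.31,5.6],[7.8,-1.38,5.8],[8.2,-1.46,5.9],[8.2,-1.46,5.9],[8.2,-1.46,5.9],[8.2,-1.46,5.9]],"roll":[0,0,0,0,0,0,0,0,0,0,0,0,0,0,0,0]}' 40
python3 - <<'E'
from rig import manip
import cv2,numpy as np
s=manip.get_state();print(s['position'],s['contact_force'],s['moment'])
b=manip.get_image("scene")["frame"][140:290,230:430,::-1]
cv2.imwrite("pics/c7.png",cv2.resize(b,None,fx=4,fy=4,interpolation=cv2.INTER_CUBIC))
E
```

```text
clock: 13.5
position: [0.6008, -0.0204, 0.2598]
ee_rot: [0.455, 0.542, 0.454, -0.542]
contact_force: [-5.3, -3.2, 7.8]
width: 0.0105
[ 0.60081118 -0.02043984  0.25982342] [-5.31016206 -3.15103143  7.81420906] [-0.51798261  1.06256555  0.00400648]
```

View pics/c7.png

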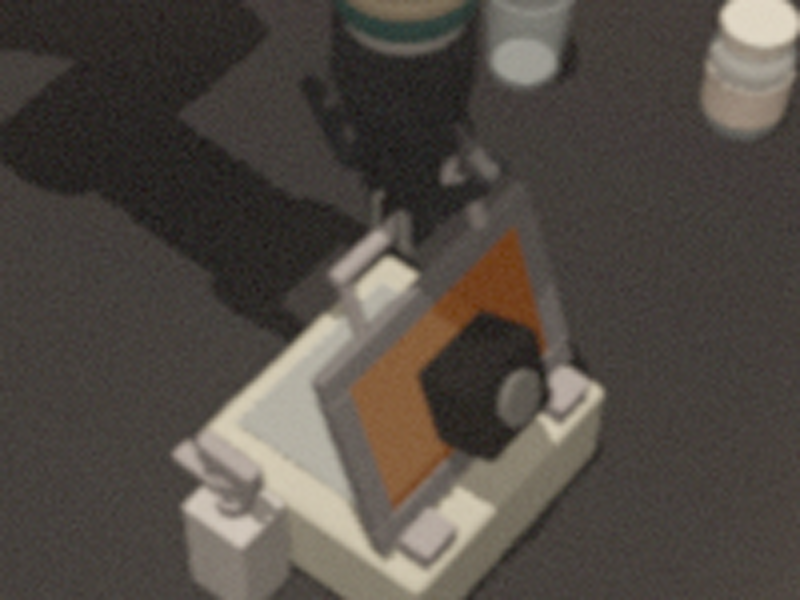

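```bash
python3 -m crank '{"grip":[0.05,0.05,0.05,0.05,0.05,0.05,0.05,0.05,0.05,0.05],"slide":[[0,-0.1,0.3],[0.3,-0.1,0.4],[0.6,-0.2,0.5],[0.9,-0.25,0.6],[1.2,-0.3,0.7],[1.4,-0.35,0.75],[1.6,-0.4,0.8],[1.6,-0.4,0.8],[1.6,-0.4,0.8],[1.6,-0.4,0.8]],"roll":[0,0,0,0,0,0,0,0,0,0]}' 40
cat > chk.py <<'E'
from rig import manip
import numpy as np
P=[];F=[]
for i in range(4):
    manip.get_image("top");s=manip.get_state();P.append(s['position']);F.append(s['contact_force'])
p=np.mean(P,0);f=np.mean(F,0);a=np.array([.985,-.171,0])
for hx in(.6613,.6625):
    d=(np.array([hx,-.0302,0])-p)@a;th=np.arccos(d/.19);print("theta",th,"d",d)
print(p,f,"tang",(f@a)*np.sin(th)+f[2]*np.cos(th),"rad",-(f@a)*np.cos(th)+f[2]*np.sin(th),s['clock'])
E
python3 chk.py
```

```text
clock: 14.55
position: [0.6171, -0.0234, 0.2653]
ee_rot: [0.454, 0.542, 0.454, -0.541]
contact_force: [-2.3, 3.1, 5.0]
width: 0.0103
theta 1.3332250894324706 d 0.04471512787215782
theta 1.3268192409022128 d 0.0458971278721578
[ 0.61708729 -0.0233836   0.26526282] [-2.25111878  2.87298613  5.4428727 ] tang -1.3136151062587718 rad 5.935989322208571 14.75
```

My estimate is about 1.33 rad. I'll check it independently in the image by overlaying predicted lid corner and bar points for several angles.

Run:
```python
from rig import manip
import cv2,numpy as np
from fit import *
p=[.5874,-.0173,-.172]
b=manip.get_image("scene")["frame"][150:270,270:410,::-1]
k=5.7;im=cv2.resize(b,None,fx=k,fy=k,interpolation=cv2.INTER_CUBIC)
for t,col in((1.27,(255,80,80)),(1.334,(0,255,0)),(1.40,(80,80,255))):
    # outer-face corners r=145,n=5mm ; bar ends r=190,n=0
    for r,n,y in((145,5,98),(145,5,-98),(190,0,-61),(190,0,61),(145,-5,-98)):
        q=np.array([75-r*np.cos(t)+n*np.sin(t),y,94+r*np.sin(t)+n*np.cos(t)])/1e3
        u=proj("scene",W(p,q));x,y2=((u-[270,150]+.5)*k-.5).astype(int);cv2.drawMarker(im,(int(x),int(y2)),col,cv2.MARKER_CROSS,9,1)
cv2.imwrite("pics/c8.png",im);print(im.shape)
```

```text
(684, 798, 3)
```

View pics/c8.png

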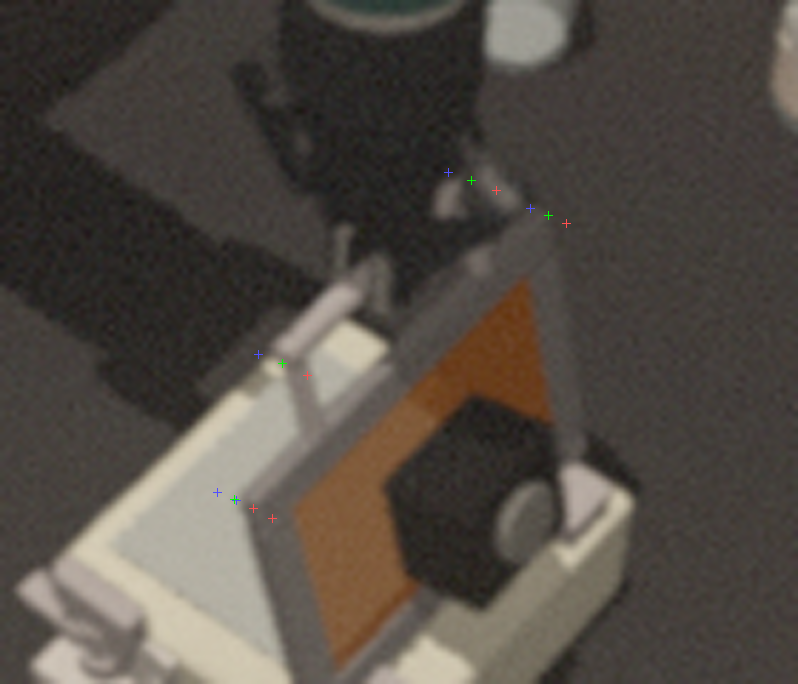

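Run:
```python
from fit import *
import cv2
p=[.5874,-.0173,-.172]
for q,o in(((-70,-98,99),(240+240/6,180+408/6)),((-70,98,99),(240+533/6,180+128/6)),((-78,-100,84),(0,0)),((75,-98,99),(0,0))):print(proj("scene",W(p,np.array(q)/1e3)),o)
k=6;im=cv2.imread("pics/c8.png")
for t in(1.334,):
  for r,n,y in((145,5,98),(145,5,-98),(145,-5,98),(145,-5,-98),(0,5,-98),(0,5,98)):
    q=np.array([75-r*np.cos(t)+n*np.sin(t),y,94+r*np.sin(t)+n*np.cos(t)])/1e3
    print(r,n,y,(proj("scene",W(p,q))-[270,150]+.5)*5.7-.5)
import subprocess
from rig import manip
f=manip.get_image("scene")["frame"][:,:,::-1]
a=cv2.resize(f[222:252,300:350-10],None,fx=10,fy=10,interpolation=cv2.INTER_CUBIC)
b=cv2.resize(f[175:205,345:385],None,fx=10,fy=10,interpolation=cv2.INTER_CUBIC)
cv2.imwrite("pics/c9.png",np.clip(np.hstack([a,b]).astype(float)*1.5,0,255))
```

```text
[279.58459979 247.19227824] (280.0, 248.0)
[327.62641384 201.00907264] (328.8333333333333, 201.33333333333334)
[277.14592565 249.41863271] (0, 0)
[324.17833316 277.91133002] (0, 0)
145 5 98 [548.3683198  215.29764531]
145 5 -98 [253.92396961 508.92476662]
145 -5 98 [529.38770629 208.20361698]
145 -5 -98 [234.87133991 499.81766388]
0 5 -98 [320.02694656 742.22578735]
0 5 98 [586.73760053 455.71497123][ WARN:0@0.280] global loadsave.cpp:1063 imwrite_ Unsupported depth image for selected encoder is fallbacked to CV_8U.
```

View pics/c9.png

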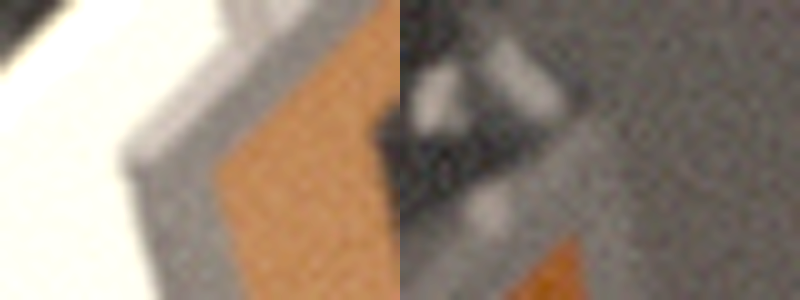

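The near lid corner is at (312.2,237.8) to (314,239.2), against a prediction of (310.8,237.3) to (314.1,238.9) for 1.334 rad. That agrees within about 0.02 rad, so I'll hold briefly, confirm it's steady and hand in.

```bash
python3 -m crank '{"grip":[0.05,0.05,0.05,0.05,0.05],"slide":[[0,0,0.1],[0,0,0.1],[0,0,0.1],[0,0,0.1],[0,0,0.1]],"roll":[0,0,0,0,0]}' 40; python3 chk.py; python3 -c "
from rig import manip;print(manip.sign_off())"
```

```text
clock: 15.35
position: [0.617, -0.0234, 0.2653]
ee_rot: [0.454, 0.542, 0.455, -0.542]
contact_force: [-1.5, 5.6, 0.0]
width: 0.0106
theta 1.3329850902162408 d 0.04475944564613969
theta 1.3265788636915106 d 0.045941445646139674
[ 0.61703375 -0.02343281  0.26529408] [-0.55425143  5.15325772 -0.11165675] tang -1.4117951124631452 rad 0.23673588819676888 15.55
the job is handed in; nothing more can be done
None
```

I turned the wing nut about 76° anticlockwise, so the dog lies alongside the lid. Then I gripped the pull bar, swung the lid up to its balance point and handed in at 15.6 s with the bar still gripped.

**Lid angle:** the tool position puts the lid at 1.327–1.333 rad, against the target of 1.334. The lid corners in the last picture fit 1.334 to about 1.35, so the two agree within about 0.02 rad.

**Forces at the end:**
- About 0.2 N along the lid and −1.4 N along its swing. A 0.02 rad error would give only about 0.1 N along the swing, so this reading could not pin the angle down.
- About 5 N remained sideways along the bar.

**Checks that were off:**
- The finger opening read 16.6 mm on the 14 mm wing and 10.4 mm on the 12 mm bar. Pictures showed both between the fingers before I closed, and both then moved with the gripper.
- A few points in the scene camera were up to 5 pixels off my fitted pose.

**Bystanders:** I went nowhere near the jar, beaker or tip box. I did not take a last picture of them.

I viewed 11 pictures, one over the budget.

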